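# Unmould the round candle holder

### The arm

A 6-joint arm with a two-finger parallel gripper is mounted at the origin on the work surface. World frame = base frame: x ahead of the robot, y to its left, z up, the work surface at z = 0. Lengths are in mm, angles in rad, forces in N, time in s.
With the tool pointing down it reaches from about 350 to 775 mm from the base axis. Payload 7.3 kg.
Tool frame: the origin (TCP) lies on the mounting face of the last link; the fingertips stand 178 mm ahead of it and the grasp point (between the pads) lies 159 mm ahead of it; z points along the fingers, y is the line along which they close (so a half turn about z gives the same grasp; the last joint's range is limited). The gripper opens to 92 mm and grips with 3 to 60 N. Pads are 19 mm wide; open, the fingers measure 130 mm over their backs; the gripper's body (75 mm by 190 mm) begins 47 mm behind the grasp point.
Start: joints at [1.116, 0.342, 1.524, -0, 1.275, -0.146], TCP at [159.534, 500.177, 404.741] pointing down, gripper open.
Joint ranges: [-2.53, 2.53], [-0.77, 2.02], [0.04, 2.7], [-1, 4.14], [0.28, 2.66], [-3.11, 3.11]. Speed limits (rad/s): [2.57, 2.57, 3.14, 3.14, 3.14, 3.14].

### API

Orientations are given as [roll, pitch, yaw] about the fixed x, y, z axes, in that order (R = Rz(yaw) Ry(pitch) Rx(roll)).
In Python, from plant import bot, order, capture gives the robot as it stands (bot), with the cameras as plain functions and the job (order).
- The arm moves only by the tool shift_gripper, called after "Request:" by a JSON object that holds its "api" and its "payload", one argument or row to a line. Schema: {"type":"object","properties":{"ticks":{"type":"array","items":{"type":"object","properties":{"aperture":{"type":"number"},"x":{"type":"number"},"y":{"type":"number"},"z":{"type":"number"},"spin":{"type":"number"}},"additionalProperties":false,"required":["aperture"]},"minItems":1,"maxItems":5},"only":{"type":"string"},"quiet":{"type":"boolean"},"lines":{"type":"string"}},"required":["ticks"],"additionalProperties":false}. ticks is a list of rows, 1 to 5 of them, each an object with the fields aperture (the finger opening in mm), x, y, z (the shift in normalised numbers (1 is 750 mm)), spin (a turn about the tool's z in a scale on which 1.0 is pi rad); a field left out counts as zero (the opening has to be given); each row is the pose to reach, as a shift and turn from the pose commanded when the call began, along the tool's axes at that moment; what a row does not reach only later rows make up. A row lasts 1/8 s, in which the tool goes at most 62.5 mm and 0.188 rad, less where a joint would pass 70% of its speed; a pose out of reach is approached as far as the arm can. The fingers move at their own pace and stop on an object; the grip force is fixed at half the most. Time passes only in rows, so rows that do not move let the fingers close. The tool returns the time, the measured TCP pose, the force, the opening and the grip force at its end. only (a regular expression) keeps the lines of the reply that match it, lines (a string "A,B") keeps lines A to B, and quiet returns only ok. Input that does not fit is refused with a message, and nothing moves.
- bot.get_obs(): the state, without advancing time (a new reading comes with each control period).
- capture(name): name is "scene" or "top" or "wrist"; returns a dict with "color" (420x560x3 uint8, red, green, blue), "K" (3x3 intrinsics, pixels), "k1" (the pictures are not rectified: a ray, as slopes to the right and down, at radius r is drawn at 1 + k1 r^2 times it, then the intrinsics apply), "R" (3x3) and "t" (3): a world point X has camera coordinates R X + t. Camera axes: x right, y down, z forward; pixel columns grow to the right and rows downward; lengths in mm; the calibration is good to about 2 mm. A picture is of the moment at which its call begins. There is no depth.
- order.close_job(): hands the job in; it is judged then, once.
The state is a dict: "time": time; "joint_positions": joint angles; "dq": joint speeds; "tau": joint torques, N m; "tool_pos": TCP position; "tcp_rot": TCP orientation; "contact_force": force on the tool from outside, world axes, zero at the start; "moment": the same for the moment, N m; "grip_width": finger opening in mm; "finger_force": force on a finger pad.
Only numpy, scipy, OpenCV 4.12 (cv2) and the standard library are available. Lean on these libraries where they do the work, as an engineer would, in place of code of your own. Each camera call takes 0.05 s, during which the arm holds its last target. There are 200 camera calls.

### The job

On the craft counter of a second-hand shop, two candle holders are still sitting in their open casting moulds. Lift the round one out of its mould and set it down gently, standing upright, wholly on the round wooden display board, then let go of it. Leave the square one sitting in its mould.

Things in the scene. Friction and masses are not known exactly. Their poses are not given: they have to be found in the camera images.
- round_holder: White ceramic casting, 0.2 kg: round foot 72 mm across, 16 mm thick; upright round socket in the middle, 34 mm outside diameter, its open top 50 mm above the underside. Origin: centre of the underside; z up along the socket. It starts loose in the cavity of round_mould, origin 10 mm above the counter; the upper 34 mm (the socket) is free to grip. It lifts straight out without resistance.
- square_holder: The holder to leave alone, same white ceramic: foot 68 mm square, 16 mm thick, upright square socket 34 mm wide, top 50 mm above the underside. Origin: centre of the underside; z up. It sits loose in a square cavity 73 mm wide, 14 mm deep, in another plaster block like round_mould.
- display_board: Plain round wooden disc, 160 mm across and 18 mm thick, flat on the counter; it stays put. Origin: centre of its underside (its top is 18 mm above); z up.
- round_mould: Open mould half of the round holder: white plaster block 120 x 120 x 24 mm, fixed on the counter, with a 4 mm high key at each corner and a round cavity in the middle, 77 mm across and 14 mm deep. Origin: centre of its underside; z up.

How it is judged:
By the outcome, as a careful person would: the job done as asked, in the order asked, and still so for the second after the job is handed in, with the robot touching nothing.
It also fails if it takes over 38 s, if anything falls off the work surface, if the arm or the gripper's body presses on something with over 40 N, if the wrist force passes 120 N, or if a joint passes its speed limit or range.

## Working session

There is one attempt and no reset: what is moved stays moved. The work goes in short steps, Python scripts to look and compute and a tool call to move; the robot and the scene stay as the last step left them, time stands still between calls to the robot, and variables do not carry over. Pictures are saved under pics/ and viewed, at most 10 in all, crops included, and the job is handed in when it is done.

```bash
ls; mkdir -p pics; python3 - <<'E'
from plant import bot, order, capture
import cv2
for n in("scene","top"):
    c=capture(n); cv2.imwrite(f"pics/{n}0.png",cv2.cvtColor(c["color"],cv2.COLOR_RGB2BGR)); print(n,c["k1"],c["K"],c["R"],c["t"])
o=bot.get_obs();print(o["tool_pos"],o["tcp_rot"],o["time"])
E
```

```text
pics
plant.py
scene -0.07051907768260271 [[437.76161453   0.         281.92133038]
 [  0.         437.76161453 215.90932244]
 [  0.           0.           1.        ]] [[-0.08517591  0.99634441  0.00654795]
 [ 0.85589087  0.07653007 -0.51146258]
 [-0.510094   -0.03795996 -0.8592806 ]] [  38.63462775 -433.26674003 1099.13559969]
top 0.01270248735156637 [[530.78186807   0.         279.86031186]
 [  0.         530.78186807 217.35761228]
 [  0.           0.           1.        ]] [[-0.01515242 -0.99987777 -0.00385402]
 [-0.9965512   0.01541628 -0.08153555]
 [ 0.081585    0.00260527 -0.99666298]] [  23.57643543  540.28754593 1117.64705036]
[159.46498462 500.06403961 404.14192459] [-3.14026776e+00 -1.78148369e-04  2.83283312e+00] 0.1
```

View pics/scene0.png

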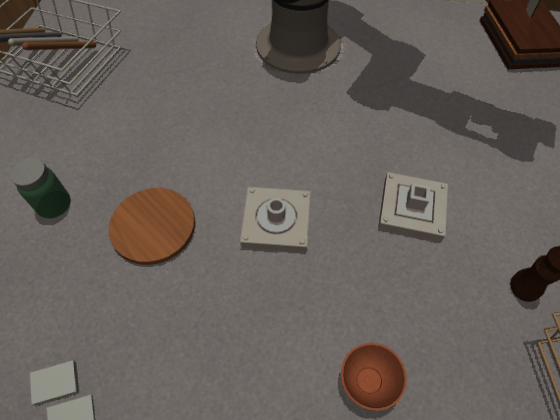

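View pics/top0.png

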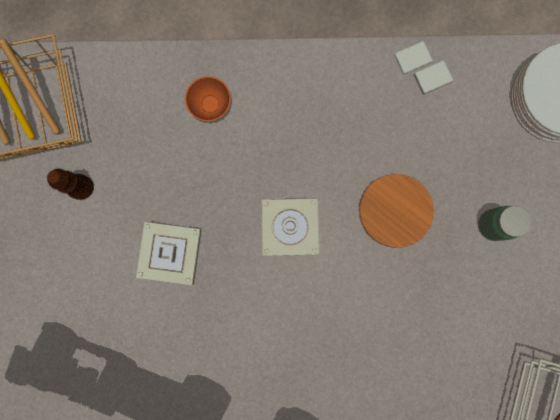

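The round holder's socket is at about (276,203) in scene and (290,226) in top. The board is at (152,225) and (397,211), and the square one is on the other side. I'll enlarge both for accurate readings.

```bash
python3 - <<'E'
import cv2,numpy as np
s=cv2.imread("pics/scene0.png");t=cv2.imread("pics/top0.png")
def c(i,x,y,w,h,k):
    j=cv2.resize(i[y:y+h,x:x+w],None,fx=k,fy=k,interpolation=cv2.INTER_CUBIC)
    return j
# round holder 70x60 at 5.5->6 ; board 100x100 x3
g=np.vstack([np.hstack([c(s,240,184,66,50,6),c(t,257,196,66,50,6)]),np.hstack([c(s,102,180,99,90,3),np.zeros((270,99,3),np.uint8),c(t,347,166,99,90,3),np.zeros((270,99,3),np.uint8)])])
cv2.imwrite("pics/crop.png",g)
E
```

```text
(no output)
```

View pics/crop.png

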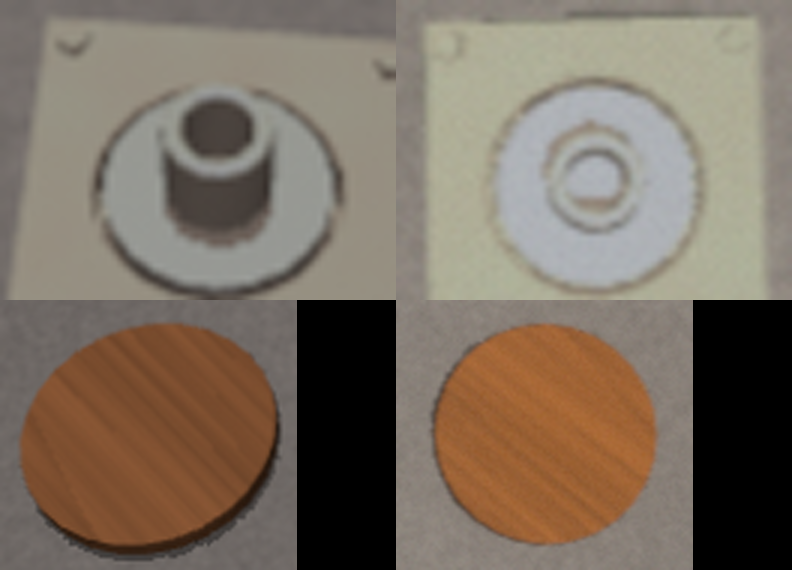

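In the crop, the socket rim centre is scene (276.0,205.3) and top (290.2,226.0). The board face centre is scene (151.6,224.9) and top (396.6,210.7). Next I'll triangulate these.

```bash
cat >h.py <<'E'
import numpy as np,cv2
from plant import bot, order, capture
from scipy.spatial.transform import Rotation as Rn
def norm(c,p):
    return cv2.undistortPoints(np.array([[p]],float),c["K"],np.array([c["k1"],0,0,0,0])).ravel()
def tri(a,pa,b,pb):
    P=lambda c:np.c_[c["R"],c["t"]]
    X=cv2.triangulatePoints(P(a),P(b),norm(a,pa),norm(b,pb)).ravel();return X[:3]/X[3]
def onplane(c,p,z):
    d=c["R"].T@np.r_[norm(c,p),1];o=-c["R"].T@c["t"];return o+d*(z-o[2])/d[2]
def totool(X):
    "shift in tool axes bringing TCP to X"
    o=bot.get_obs();return Rn.from_euler('xyz',o["tcp_rot"]).inv().apply(np.array(X)-o["tool_pos"])
E
python3 - <<'E'
from h import *
s=capture("scene");t=capture("top");np.set_printoptions(precision=1,suppress=True)
for n,a,b,z in(("rim",(276,205.3),(290.2,226),60),("board",(151.6,224.9),(396.6,210.7),18)):
    X=tri(s,a,t,b);print(n,X,onplane(s,a,z),onplane(t,b,z))
    print(totool([X[0],X[1],300]))
# mould orientation in top
for p in((262,199),(319,199),(262,255),(319,255)):print(onplane(t,p,24))
o=bot.get_obs();print(o["tool_pos"],o["tcp_rot"])
E
```

```text
rim [519.3  -5.7  58.2] [520.4  -5.3  60. ] [519.2  -6.   60. ]
[-496.5 -372.5  104.6]
board [ 552.2 -238.2    8.2] [ 557.4 -234.3   18. ] [ 551.4 -236.4   18. ]
[-598.6 -584.   104.8]
[580.6  53.1  24. ]
[578.7 -69.4  24. ]
[460.5  54.6  24. ]
[458.7 -66.9  24. ]
[159.5 500.1 404.3] [-3.1 -0.   2.8]
```

The rows are not in the units I measure in: shifts go in shares of 750 mm and turns go in shares of pi rad. I convert before sending: -245 mm is -0.3267, -196 mm is -0.2613.

Request:
{"api": "shift_gripper", "payload": {
  "ticks": [
    {"aperture":92, "x":-0.0653, "y":-0.0493, "z":0.0107},
    {"aperture":92, "x":-0.1307, "y":-0.0987, "z":0.0213},
    {"aperture":92, "x":-0.196, "y":-0.148, "z":0.032},
    {"aperture":92, "x":-0.2613, "y":-0.1973, "z":0.0427},
    {"aperture":92, "x":-0.3267, "y":-0.2467, "z":0.0533}
  ]
}}

```text
time: 0.82
tool_pos: [337.5, 247.8, 364.6]
tcp_rot: [3.141, 0.001, 2.833]
contact_force: [1.1, -0.9, -0.1]
grip_width: 91.8
finger_force: 0.0
```

Request:
{"api": "shift_gripper", "payload": {
  "ticks": [
    {"aperture":92, "x":-0.0653, "y":-0.0493, "z":0.0107},
    {"aperture":92, "x":-0.1307, "y":-0.0987, "z":0.0213},
    {"aperture":92, "x":-0.196, "y":-0.148, "z":0.032},
    {"aperture":92, "x":-0.2613, "y":-0.1973, "z":0.0427},
    {"aperture":92, "x":-0.3333, "y":-0.2493, "z":0.048}
  ]
}}

```text
time: 1.45
tool_pos: [516.3, -3.2, 328.5]
tcp_rot: [3.141, -0.001, 2.832]
contact_force: [1.4, 1.3, 0.8]
grip_width: 91.5
finger_force: 0.0
```

Request:
{"api": "shift_gripper", "payload": {
  "ticks": [
    {"aperture":92}
  ]
}}

```text
time: 1.58
tool_pos: [517.3, -4.6, 328.2]
tcp_rot: [-3.141, 0.001, 2.828]
contact_force: [-1.3, 0.8, -1.1]
grip_width: 91.9
finger_force: 0.0
```

```bash
python3 - <<'E'
from h import *
c=capture("wrist");cv2.imwrite("pics/w1.png",cv2.cvtColor(c["color"],cv2.COLOR_RGB2BGR))
print(totool([519.5,-5.7,330]),bot.get_obs()["tool_pos"],c["R"],c["t"])
E
```

```text
[-4.15048133 -1.68294046 -1.79201843] [516.06489038  -2.82302038 328.21306852] [[ 3.08429144e-01  9.51246845e-01 -9.50891381e-04]
 [ 9.22466636e-01 -2.98853213e-01  2.44421896e-01]
 [ 2.32221380e-01 -7.62640015e-02 -9.69668517e-01]] [-153.83217407 -491.08110746  193.39334391]
```

View pics/w1.png

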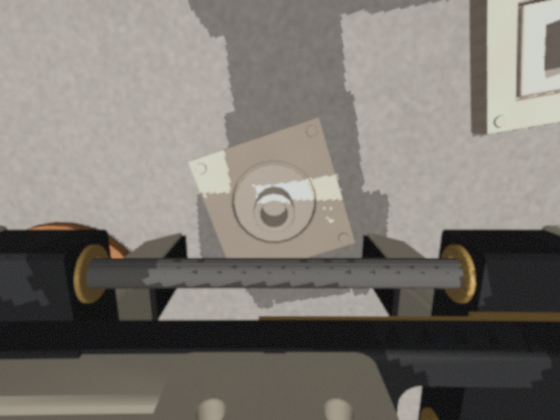

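The wrist view shows the socket rim centred at about (274,207), with the mould under the open fingers. I'll check that against the triangulation.

```bash
python3 - <<'E'
from h import *
c=capture("wrist");t=capture("top");s=capture("scene")
print(onplane(c,(274,207),60),tri(c,(274,207),t,(290.2,226)),tri(c,(274,207),s,(276,205.3)))
print(onplane(c,(274,201),26))
im=cv2.cvtColor(c["color"],cv2.COLOR_RGB2BGR)[160:250,214:334];cv2.imwrite("pics/w1c.png",cv2.resize(im,None,fx=6,fy=6,interpolation=2))
for i in range(3):print(bot.get_obs()["tool_pos"])
E
```

```text
[514.45891199  -3.76702025  60.        ] [521.04850787  -6.18578825  32.57871981] [516.13429568  -5.02841208  53.1152858 ]
[517.41248219  -4.77114022  26.        ]
[ 5.14902246e+02 -3.56037473e-01  3.28892202e+02]
[ 5.14902246e+02 -3.56037473e-01  3.28892202e+02]
[ 5.14902246e+02 -3.56037473e-01  3.28892202e+02]
```

View pics/w1c.png

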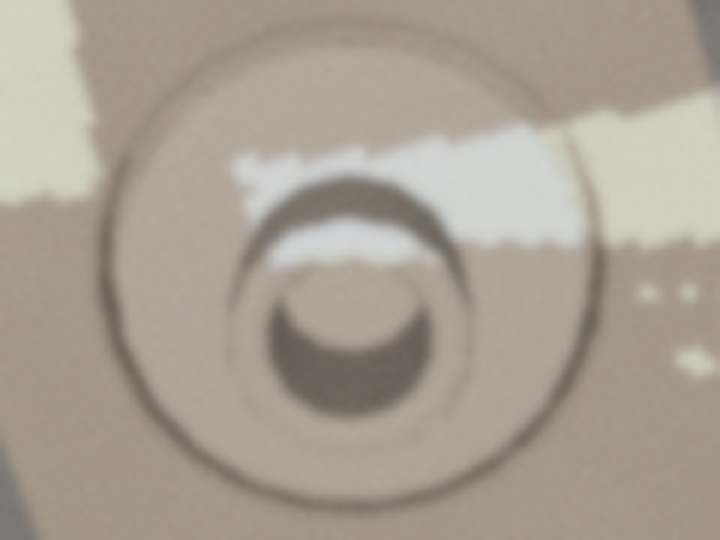

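The enlarged view corrects my reading: the rim centre is at (272.0,215.8) and the foot centre at about (272.7,203).

```bash
python3 - <<'E'
from h import *
np.set_printoptions(precision=1,suppress=True)
c=capture("wrist");t=capture("top");s=capture("scene")
p=(272,215.8)
print(onplane(c,p,60),tri(c,p,t,(290.2,226)),tri(c,p,s,(276,205.3)),tri(s,(276,205.3),t,(290.2,226)),onplane(c,(272.7,203.5),26))
L=[]
for i in range(3):L.append(bot.get_obs()["tool_pos"]);capture("wrist")
m=np.mean(L,0);print(m,L)
print(Rn.from_euler('xyz',bot.get_obs()["tcp_rot"]).inv().apply(np.array([519.5,-5.5,209.5])-m))
E
```

```text
[520.   -5.1  60. ] [519.2  -5.4  62.2] [520.1  -5.2  59.6] [519.3  -5.7  58.2] [518.4  -4.2  26. ]
[515.1  -0.2 329.3] [array([515. ,  -0.1, 329.3]), array([515.2,  -0.2, 329.3]), array([515.2,  -0.4, 329.3])]
[ -5.7  -3.7 119.8]
```

Scaled: 80 mm is 0.1067, 40 mm is 0.0533.

Request:
{"api": "shift_gripper", "payload": {
  "ticks": [
    {"aperture":92, "x":-0.0013, "z":0.0533},
    {"aperture":92, "x":-0.0013, "z":0.1067},
    {"aperture":92, "x":-0.0013, "z":0.1067},
    {"aperture":92, "x":-0.0013, "z":0.1067}
  ]
}}

```text
time: 2.58
tool_pos: [517.1, -1.5, 250.3]
tcp_rot: [3.141, 0.002, 2.833]
contact_force: [0.6, 0.6, 0.4]
grip_width: 91.7
finger_force: 0.0
```

```bash
python3 - <<'E'
from h import *
np.set_printoptions(precision=2,suppress=True)
for i in range(6):
    c=capture("wrist");o=bot.get_obs();print(o["tool_pos"],o["tcp_rot"],o["dq"],-c["R"].T@c["t"])
cv2.imwrite("pics/w2.png",cv2.cvtColor(c["color"],cv2.COLOR_RGB2BGR));print(totool([519.5,-5.3,209.5]))
E
```

```text
[517.18  -1.54 250.66] [3.14 0.   2.83] [-0.   -0.01 -0.   -0.   -0.01 -0.  ] [455.2   17.15 229.38]
[517.14  -1.55 250.72] [3.14 0.   2.83] [-0.   -0.    0.01  0.   -0.   -0.  ] [455.35  17.1  229.7 ]
[517.04  -1.58 250.63] [3.14 0.   2.83] [-0.  0.  0.  0. -0.  0.] [455.33  17.07 229.76]
[516.93  -1.57 250.43] [3.14 0.   2.83] [-0.    0.01  0.01 -0.   -0.   -0.  ] [455.23  17.06 229.67]
[516.81  -1.57 250.18] [3.14 0.   2.83] [ 0.    0.01  0.01 -0.   -0.   -0.  ] [455.1   17.06 229.49]
[516.71  -1.56 249.92] [3.14 0.   2.83] [-0.    0.01  0.   -0.   -0.   -0.  ] [454.98  17.06 229.28]
[-3.72 -2.73 40.43]
```

View pics/w2.png

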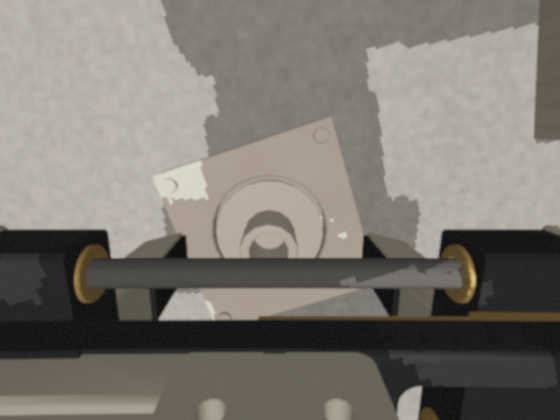

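The socket is at x≈269 and the finger midpoint at x≈275, so it sits slightly left, which agrees with the computed shift. I'll correct, lower and close.

Scaled: 40 mm is 0.0533, -2.7 mm is -0.0036.

Request:
{"api": "shift_gripper", "payload": {
  "ticks": [
    {"aperture":92, "x":-0.0047, "y":-0.0036, "z":0.0267},
    {"aperture":92, "x":-0.0047, "y":-0.0036, "z":0.0533},
    {"aperture":92, "x":-0.0047, "y":-0.0036, "z":0.0533}
  ]
}}

```text
time: 3.25
tool_pos: [518.6, -5.2, 208.2]
tcp_rot: [-3.141, -0.003, 2.833]
contact_force: [0.3, 0.3, 0.4]
grip_width: 91.9
finger_force: 0.0
```

Request:
{"api": "shift_gripper", "payload": {
  "ticks": [
    {"aperture":30},
    {"aperture":30},
    {"aperture":30},
    {"aperture":30},
    {"aperture":30}
  ]
}}

```text
time: 3.88
tool_pos: [519.0, -5.2, 209.0]
tcp_rot: [3.141, 0.0, 2.833]
contact_force: [-0.3, 0.3, 0.4]
grip_width: 46.4
finger_force: 0.0
```

Request:
{"api": "shift_gripper", "payload": {
  "ticks": [
    {"aperture":30},
    {"aperture":30},
    {"aperture":30},
    {"aperture":30}
  ]
}}

```text
time: 4.38
tool_pos: [519.0, -5.2, 209.0]
tcp_rot: [3.142, -0.0, 2.833]
contact_force: [-0.1, 0.2, 0.5]
grip_width: 33.7
finger_force: 30.0
```

Gripped at 34 mm with 30 N. I'll lift straight up and compute the shift to the board.

Scaled: -100 mm is -0.1333, -70 mm is -0.0933.

Request:
{"api": "shift_gripper", "payload": {
  "ticks": [
    {"aperture":30, "z":-0.02},
    {"aperture":30, "z":-0.0467},
    {"aperture":30, "z":-0.0933},
    {"aperture":30, "z":-0.1333},
    {"aperture":30, "z":-0.1333}
  ]
}}

```text
time: 5.0
tool_pos: [519.5, -5.2, 311.6]
tcp_rot: [3.141, 0.005, 2.833]
contact_force: [-0.4, 0.4, -1.9]
grip_width: 34.0
finger_force: 30.0
```

```bash
python3 - <<'E'
from h import *
c=capture("wrist");cv2.imwrite("pics/w3.png",cv2.cvtColor(c["color"],cv2.COLOR_RGB2BGR))
print(totool([554,-236,308]))
E
```

```text
[-103.5144394  -209.28757744    1.97403433]
```

View pics/w3.png

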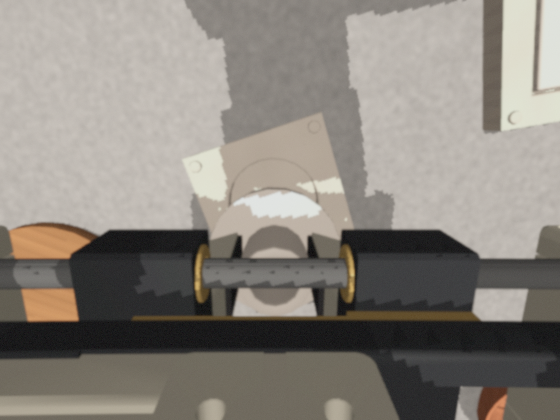

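The holder came out straight with the grip intact. I'll move over the board and refine its pose by segmenting the two initial pictures.

Scaled: -209 mm is -0.2787, -186 mm is -0.248.

Request:
{"api": "shift_gripper", "payload": {
  "ticks": [
    {"aperture":30, "x":-0.02, "y":-0.04},
    {"aperture":30, "x":-0.0533, "y":-0.1067},
    {"aperture":30, "x":-0.0907, "y":-0.184},
    {"aperture":30, "x":-0.1227, "y":-0.248},
    {"aperture":30, "x":-0.1373, "y":-0.2787}
  ]
}}

```text
time: 5.68
tool_pos: [553.2, -238.5, 306.8]
tcp_rot: [3.141, -0.003, 2.83]
contact_force: [-0.2, 0.1, -2.0]
grip_width: 33.6
finger_force: 30.0
```

Request:
{"api": "shift_gripper", "payload": {
  "ticks": [
    {"aperture":30},
    {"aperture":30}
  ]
}}

```text
time: 5.92
tool_pos: [553.3, -234.8, 307.6]
tcp_rot: [3.14, -0.003, 2.833]
contact_force: [0.2, 0.5, -2.0]
grip_width: 33.4
finger_force: 30.0
```

```bash
python3 - <<'E'
from h import *
from scipy.optimize import least_squares
np.set_printoptions(precision=1,suppress=True)
D=[]
for n,x,y in(("scene",102,180),("top",347,166)):
    im=cv2.imread(f"pics/{n}0.png")[y:y+90,x:x+99].astype(float)
    m=((im[...,2]-im[...,0]>40)).astype(np.uint8)
    k=max(cv2.findContours(m,0,cv2.CHAIN_APPROX_NONE)[0],key=cv2.contourArea)[:,0]
    e=cv2.fitEllipse(k);print(n,e);c=capture(n)
    cv2.imwrite(f"pics/{n}1.png",cv2.cvtColor(c["color"],cv2.COLOR_RGB2BGR))
    D.append((c,k+[x,y]))
def f(p,d=D):
    return np.concatenate([np.hypot(*(np.array([onplane(c,q,p[2])[:2] for q in k[::4].astype(float)])-p[:2]).T)-79.5 for c,k in d])
r=least_squares(f,[554,-236,18],loss="soft_l1");print(r.x,np.std(f(r.x)))
for d in D:print(least_squares(lambda p:f([*p,18],[d]),[554,-236]).x)
o=bot.get_obs();print(o["tool_pos"],o["contact_force"],totool([554,-236,222]))
a,b=(cv2.imread(f"pics/{n}1.png") for n in("scene","top"))
cv2.imwrite("pics/m1.png",np.hstack([cv2.resize(a[150:290,80:220],(390,390)),cv2.resize(b[140:280,330:470],(390,390))]))
E
```

```text
scene ((48.94800567626953, 44.538490295410156), (70.9366455078125, 86.54117584228516), 67.49037170410156)
top ((49.51942443847656, 44.1689453125), (72.5926513671875, 73.9900131225586), 116.88276672363281)
[ 552.8 -236.6   17.2] 0.6826056572561185
[ 552.9 -236.4]
[ 553.1 -236.2]
[ 553.6 -234.3  308.4] [ 0.8  0.1 -1.7] [-1.1 -1.5 86.4]
```

View pics/m1.png

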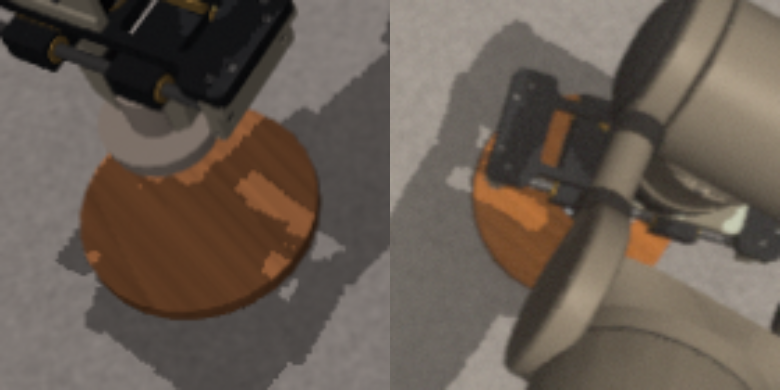

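The holder hangs upright over the board. The two-view fit puts the board at (552.8,-236.6) with its top at 17 mm, so contact should come at a TCP height of about 216–217. I'll lower to just above that.

Scaled: 86 mm is 0.1147, 82 mm is 0.1093.

Request:
{"api": "shift_gripper", "payload": {
  "ticks": [
    {"aperture":30, "y":-0.0013, "z":0.0467},
    {"aperture":30, "y":-0.0013, "z":0.0867},
    {"aperture":30, "y":-0.0013, "z":0.1093},
    {"aperture":30, "y":-0.0013, "z":0.1147},
    {"aperture":30, "y":-0.0013, "z":0.1147}
  ]
}}

```text
time: 6.65
tool_pos: [553.7, -236.5, 223.6]
tcp_rot: [-3.141, 0.001, 2.833]
contact_force: [-0.2, -0.8, -1.2]
grip_width: 33.4
finger_force: 30.0
```

Request:
{"api": "shift_gripper", "payload": {
  "ticks": [
    {"aperture":30, "z":0.0013},
    {"aperture":30, "z":0.0027},
    {"aperture":30, "z":0.0027}
  ]
}}

```text
time: 7.02
tool_pos: [553.4, -236.6, 221.3]
tcp_rot: [-3.142, 0.001, 2.833]
contact_force: [0.4, 0.7, -2.6]
grip_width: 33.9
finger_force: 30.0
```

Scaled: 2 mm is 0.0027, 1 mm is 0.0013.

Request:
{"api": "shift_gripper", "payload": {
  "ticks": [
    {"aperture":30, "z":0.0013},
    {"aperture":30, "z":0.0027},
    {"aperture":30, "z":0.0027}
  ]
}}

```text
time: 7.4
tool_pos: [553.3, -236.6, 218.8]
tcp_rot: [3.141, -0.0, 2.833]
contact_force: [0.7, -0.2, -2.1]
grip_width: 33.7
finger_force: 30.0
```

Request:
{"api": "shift_gripper", "payload": {
  "ticks": [
    {"aperture":30, "z":0.0009},
    {"aperture":30, "z":0.0013},
    {"aperture":30, "z":0.0013}
  ]
}}

```text
time: 7.78
tool_pos: [553.3, -236.6, 217.9]
tcp_rot: [3.141, -0.0, 2.833]
contact_force: [-0.2, -0.8, -2.6]
grip_width: 33.4
finger_force: 30.0
```

Scaled: 1 mm is 0.0013, 0.5 mm is 0.0007.

Request:
{"api": "shift_gripper", "payload": {
  "ticks": [
    {"aperture":30, "z":0.0007},
    {"aperture":30, "z":0.0013},
    {"aperture":30, "z":0.0013}
  ]
}}

```text
time: 8.15
tool_pos: [553.3, -236.6, 217.0]
tcp_rot: [3.142, 0.0, 2.833]
contact_force: [0.3, 0.3, -0.9]
grip_width: 33.8
finger_force: 30.0
```

Scaled: 0.4 mm is 0.0005.

Request:
{"api": "shift_gripper", "payload": {
  "ticks": [
    {"aperture":30, "z":0.0005},
    {"aperture":30, "z":0.0005}
  ]
}}

```text
time: 8.4
tool_pos: [553.3, -236.6, 217.0]
tcp_rot: [3.142, 0.0, 2.833]
contact_force: [-1.8, 1.2, 2.6]
grip_width: 33.6
finger_force: 30.0
```

The force went from −2 N to +2.6 N, so the holder is resting on the board. Now I'll release and retreat straight up.

Request:
{"api": "shift_gripper", "payload": {
  "ticks": [
    {"aperture":40},
    {"aperture":60},
    {"aperture":92},
    {"aperture":92},
    {"aperture":92}
  ]
}}

```text
time: 9.02
tool_pos: [553.4, -236.6, 216.5]
tcp_rot: [3.141, 0.0, 2.833]
contact_force: [-0.3, -0.3, -0.7]
grip_width: 75.5
finger_force: 0.0
```

Request:
{"api": "shift_gripper", "payload": {
  "ticks": [
    {"aperture":92},
    {"aperture":92, "z":-0.0267},
    {"aperture":92, "z":-0.08},
    {"aperture":92, "z":-0.1467},
    {"aperture":92, "z":-0.1467}
  ]
}}

```text
time: 9.65
tool_pos: [554.2, -237.0, 331.1]
tcp_rot: [-3.14, 0.009, 2.833]
contact_force: [-0.2, -0.4, -0.5]
grip_width: 92.2
finger_force: 0.0
```

Request:
{"api": "shift_gripper", "payload": {
  "ticks": [
    {"aperture":92, "x":0.0667, "y":0.0267},
    {"aperture":92, "x":0.1333, "y":0.1067},
    {"aperture":92, "x":0.16, "y":0.1867},
    {"aperture":92, "x":0.16, "y":0.2667},
    {"aperture":92, "x":0.16, "y":0.2667}
  ]
}}

```text
time: 10.28
tool_pos: [499.6, -6.5, 326.0]
tcp_rot: [3.141, -0.001, 2.837]
contact_force: [0.2, -0.3, 0.7]
grip_width: 91.4
finger_force: 0.0
```

```bash
python3 - <<'E'
from h import *
a,b=(cv2.cvtColor(capture(n)["color"],cv2.COLOR_RGB2BGR) for n in("scene","top"))
cv2.imwrite("pics/m2.png",np.hstack([cv2.resize(a[140:300,80:460],(475,200)),cv2.resize(b[140:280,330:470],(200,200))]).repeat(1,0))
cv2.imwrite("pics/m2.png",np.vstack([cv2.resize(a[150:290,90:465],(750,280)),cv2.resize(b[150:290,110:485],(750,280))]))
E
```

```text
(no output)
```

View pics/m2.png

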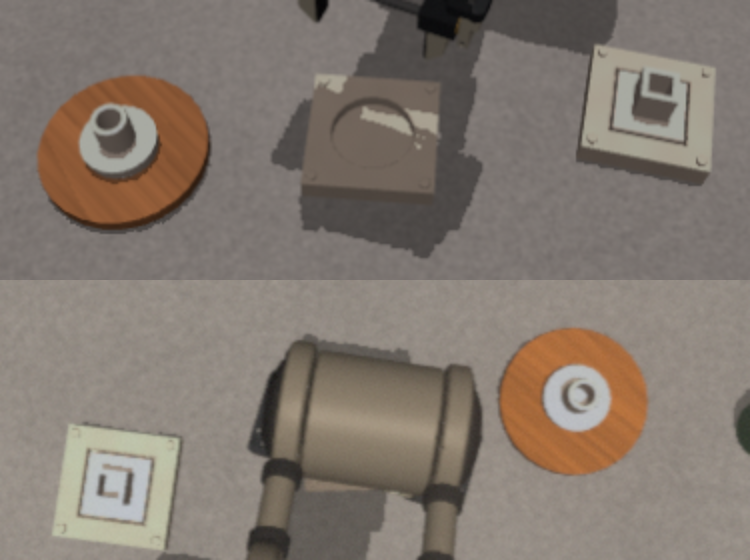

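The round holder stands upright in the middle of the board, its mould is empty, and the square one is still in its mould. The robot is touching nothing, so I'll hand in.

Request:
{"api": "shift_gripper", "payload": {
  "ticks": [
    {"aperture":92},
    {"aperture":92}
  ]
}}

```text
time: 10.62
tool_pos: [499.7, -11.0, 326.3]
tcp_rot: [-3.141, -0.0, 2.831]
contact_force: [-0.5, -0.3, -0.0]
grip_width: 91.7
finger_force: 0.0
```

```bash
python3 -c "
from plant import bot, order, capture
print(order.close_job())"
```

```text
the job is handed in; nothing more can be done
None
```

The round holder is standing upright near the middle of the display board and released, the square one is still in its mould, and I handed the job in at about 10.6 s (no verdict was returned).

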